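# Confirm the accepted returns at the put-to-bay buttons

### The arm

A 6-joint arm with a two-finger parallel gripper is mounted at the origin on the work surface. World frame = base frame: x ahead of the robot, y to its left, z up, the work surface at z = 0. Lengths are in m, angles in rad, forces in N, time in s.
With the tool pointing down it reaches from about 0.325 to 0.925 m from the base axis. Payload 3.1 kg.
Tool frame: the origin (TCP) lies midway between the tips of the shut fingers; the grasp point (between the pads) lies 19 mm behind it; x points along the fingers, y is the direction in which the jaws open and shut, and the axes are right-handed (so a half turn about x gives the same grasp; the last joint's range is limited). The gripper opens to 85 mm and grips with 20 to 120 N. Pads are 22 mm wide; open, the fingers measure 114 mm over their backs; the gripper's body (76 mm by 85 mm) begins 54 mm behind the grasp point. The pads swing forward as they close: fully open they stand 13 mm farther back than shut.
Start: joints at [-1.316, 0.217, 1.613, -0, 1.311, -0.112], TCP at [0.224, -0.583, 0.231] pointing down, gripper open.
Joint ranges: [-2.75, 2.75], [-0.78, 2.1], [0.31, 2.55], [-1.13, 4.27], [0.13, 2.63], [-2.58, 2.58]. Speed limits (rad/s): [2.79, 2.79, 3.14, 3.14, 3.14, 3.14].

### API

Orientations are given as a unit quaternion [x, y, z, w].
In Python, from plant import * gives the robot as it stands.
- The arm moves only by the tool move_arm, never from a script. Its argument "series" is a list of rows, each an object with "delta_rot": the turn, a rotation vector about the tool's x, y, z in units of 10 degrees (1.0 is 10 degrees), a list of three; "travel": the shift along the tool's x, y, z in m, a list of three; "jaw": the closure in counts, from 0 (fully open) to 255 (shut). A call has 1 to 12 rows; each row is the pose to reach, as a shift and turn from the pose commanded when the call began, along the tool's axes at that moment; what a row does not reach only later rows make up. A row lasts 1/8 s, in which the tool goes at most 62.5 mm and 10.7 degrees, less where a joint would pass 70% of its speed; a pose out of reach is approached as far as the arm can. A call with a gripper value outside its range is refused whole. The fingers move at their own pace and stop on an object; "force" is the grip in N (left out, the last holds). Time passes only in rows, so rows that repeat a pose let the fingers close. It gives the time, the measured TCP pose, the force and the opening at its end, in the units of the state.
- read_state(): the state, without advancing time (a new reading comes with each control period).
- camera(name): name is "scene" or "top" or "wrist"; returns the picture (480x640x3 uint8, blue, green, red); there is no depth.
- camera_model(name): a dict with "fx", "fy", "cx", "cy" (pixels), "D" ([k1, k2, p1, p2, k3] as OpenCV has them; the pictures are not rectified), "world_from_camera" (4x4, takes a point from camera to world coordinates); the wrist camera has in their place "T_tool_cam" (4x4, takes a point from camera to tool coordinates, whose origin is the TCP and whose axes are the tool frame's). Camera axes: x right, y down, z forward; pixel columns grow to the right and rows downward; lengths in m; the calibration is good to about 2 mm. A picture is of the moment at which its call begins: read the wrist's pose just before it. camera_model takes no time and is no camera call.
- finish_job(): hands the job in, once; it reports no verdict.
Trained networks look in the newest picture that a camera, given by its name, has taken for a name from the list of things; names that differ only in an ending like _2 or _b are one class to them, and where a whole thing is asked for, a point or a joint stands for the part that bears it (a point fixed in the world has none). Each returns a list of dicts, best first, with "p" (0 to 1); they miss things now and then, are a little off and sometimes report something else, mostly with a low value. They report only what shows in the picture. A call takes as long as a camera call. They do not tell look-alikes from the thing itself.
- search_frame(camera, query): "point" ([column, row] in pixels, amid what is visible of it).
- spot_point(camera, query): "point" ([column, row] in pixels: a listed point, or the origin of a listed thing).
The state is a dict: "time": time; "joint_pos": joint angles; "joint_velocities": joint speeds; "tau": joint torques, N m; "position": TCP position; "eef_rot": TCP orientation; "ft_force": force on the tool from outside, world axes, zero at the start; "moment": the same for the moment, N m; "gripper_width": finger opening in m.
Only numpy, scipy, OpenCV 4.12 (cv2) and the standard library are available. Lean on these libraries where they do the work, as an engineer would, in place of code of your own. Each camera call takes 0.05 s, during which the arm holds its last target.

### The job

Confirm three accepted returns: with the fingertips, lightly press the amber button of the bay that holds the navy luggage wheel, then that of the bay with the nickel carabiner, then that of the bay with the green tin, each until it stays down. The red nozzle is still under review, so leave its button up. Do not pick up or shift any of the goods or the other loose things on the counter.

Things in the scene. Friction and masses are not known exactly. Their poses are not given: they have to be found in the camera images.
- bay_wheel: Fixed return bay of the wheel: grey plate 190 (x) x 110 (y) x 8 mm. Its +x part is a shallow tray (centre 40 mm along +x, rim 16 mm high) where the wheel lies; its -x part a black round button housing, 54 mm across, top 34 mm above the counter. The four bays look alike; only the item tells them apart. Origin: centre of the underside, on the counter; z up.
- button_wheel (a point): Top centre of the amber button, 40 mm across, of the wheel's bay, 60 mm from the bay origin along its -x, 62 mm above the counter when up. Pressed straight down: the soft top gives about 5 mm, then at 3 N the button sinks 8 mm and stays down (top then at 54 mm); further on only the soft top gives, 0.45 N per mm, to 8 N at its end 24 mm below the start.
- latch_wheel (a joint): How far the button of the wheel's bay is latched down: 0 = up, 0.008 m = fully down. It stays where it is left. Counts as pressed above 0.005.
- bay_carabiner: Fixed return bay of the carabiner: grey plate 190 (x) x 110 (y) x 8 mm. Its +x part is a shallow tray (centre 40 mm along +x, rim 16 mm high) where the carabiner lies; its -x part a black round button housing, 54 mm across, top 34 mm above the counter. The four bays look alike; only the item tells them apart. Origin: centre of the underside, on the counter; z up.
- button_carabiner (a point): Top centre of the amber button, 40 mm across, of the carabiner's bay, 60 mm from the bay origin along its -x, 62 mm above the counter when up. Pressed straight down: the soft top gives about 5 mm, then at 3 N the button sinks 8 mm and stays down (top then at 54 mm); further on only the soft top gives, 0.45 N per mm, to 8 N at its end 24 mm below the start.
- latch_carabiner (a joint): How far the button of the carabiner's bay is latched down: 0 = up, 0.008 m = fully down. It stays where it is left. Counts as pressed above 0.005.
- bay_tin: Fixed return bay of the tin: grey plate 190 (x) x 110 (y) x 8 mm. Its +x part is a shallow tray (centre 40 mm along +x, rim 16 mm high) where the tin lies; its -x part a black round button housing, 54 mm across, top 34 mm above the counter. The four bays look alike; only the item tells them apart. Origin: centre of the underside, on the counter; z up.
- button_tin (a point): Top centre of the amber button, 40 mm across, of the tin's bay, 60 mm from the bay origin along its -x, 62 mm above the counter when up. Pressed straight down: the soft top gives about 5 mm, then at 3 N the button sinks 8 mm and stays down (top then at 54 mm); further on only the soft top gives, 0.45 N per mm, to 8 N at its end 24 mm below the start.
- latch_tin (a joint): How far the button of the tin's bay is latched down: 0 = up, 0.008 m = fully down. It stays where it is left. Counts as pressed above 0.005.
- bay_nozzle: Fixed return bay of the nozzle: grey plate 190 (x) x 110 (y) x 8 mm. Its +x part is a shallow tray (centre 40 mm along +x, rim 16 mm high) where the nozzle lies; its -x part a black round button housing, 54 mm across, top 34 mm above the counter. The four bays look alike; only the item tells them apart. Origin: centre of the underside, on the counter; z up.
- button_nozzle (a point): Top centre of the amber button, 40 mm across, of the nozzle's bay, 60 mm from the bay origin along its -x, 62 mm above the counter when up. Pressed straight down: the soft top gives about 5 mm, then at 3 N the button sinks 8 mm and stays down (top then at 54 mm); further on only the soft top gives, 0.45 N per mm, to 8 N at its end 24 mm below the start.
- latch_nozzle (a joint): How far the button of the nozzle's bay is latched down: 0 = up, 0.008 m = fully down. It stays where it is left. Counts as pressed above 0.005.
- wheel_center (a point): Centre (half-way up) of the navy polycarbonate luggage wheel, a disc 60 mm across and 24 mm high (28 mm at the hub), lying flat, loose in the tray of its bay, whose floor is 8 mm above the counter.
- carabiner_center (a point): Centre (half-way up) of the nickel carabiner, a flat loop about 75 x 42 mm and 8 mm thick, lying flat, loose in the tray of its bay, whose floor is 8 mm above the counter.
- tin_center (a point): Centre (half-way up) of the small green enamel tin with a lid, 59 mm across and 45 mm high, standing upright, loose in the tray of its bay, whose floor is 8 mm above the counter.
- nozzle_center (a point): Centre (half-way up) of the red plastic hair dryer nozzle, round collar 48 mm across at the bottom flaring to a flat slot 70 x 14 mm at the top, 63 mm high, loose in the tray of its bay, whose floor is 8 mm above the counter.
- tape_center (a point): Centre of a roll of brown packing tape lying flat, 90 mm across, 48 mm high, loose on the counter behind the bays (bystander).
- carton_center (a point): Centre of a small closed cardboard carton, 70 x 110 x 60 mm high, loose on the counter behind the bays (bystander).
- spray_center (a point): Centre of a white plastic bottle with blue cap, 54 mm across, 130 mm high, loose and upright on the counter behind the bays (bystander).
Not all that is in view belongs to the job. Leave any yellow look-alike of the bay_wheel alone.

How it is judged:
On the way, in this order (a step that is already met when the one before it is completed fails the run):
1. the button of the wheel's bay is down (value of joint latch_wheel above 0.005 m), for 0.2 s.
2. the button of the carabiner's bay is down (value of joint latch_carabiner above 0.005 m), for 0.2 s.
3. the button of the tin's bay is down (value of joint latch_tin above 0.005 m), for 0.2 s.
At the end, for the whole second after the job is handed in: The buttons of the wheel's, the carabiner's and the tin's bays are latched down (more than 5 of 8 mm), the nozzle's button is up (less than 3 mm), the four goods lie within 12 mm and the tape, carton and bottle within 20 mm of where they were (value of joint each of latch_wheel, latch_carabiner, latch_tin above 0.005 m and value of joint latch_nozzle below 0.003 m and distance of each of wheel_center, carabiner_center, tin_center, nozzle_center from where it was at the start of the episode below 0.012 m and distance of each of tape_center, carton_center, spray_center from where it was at the start of the episode below 0.02 m); the robot touches nothing.
It fails at once if a button goes down out of order: the carabiner's before the wheel's, or the tin's before the carabiner's ((value of joint latch_carabiner above 0.004 m and value of joint latch_wheel below 0.004 m) or (value of joint latch_tin above 0.004 m and value of joint latch_carabiner below 0.004 m)).
It fails at once if the nozzle's button is pressed down (value of joint latch_nozzle above 0.003 m).
It fails at once if a bay or its button is pushed harder than 20 N, which is not lightly (contact force between any of the fingers, the arm and bay_wheel above 20 N or contact force between any of the fingers, the arm and bay_carabiner above 20 N or contact force between any of the fingers, the arm and bay_tin above 20 N or contact force between any of the fingers, the arm and bay_nozzle above 20 N).
It fails at once if one of the goods is lifted or shifted by more than 12 mm (distance of any of wheel_center, carabiner_center, tin_center, nozzle_center from where it was at the start of the episode above 0.012 m).
It fails at once if the tape, carton or bottle is shifted by more than 20 mm (distance of any of tape_center, carton_center, spray_center from where it was at the start of the episode above 0.02 m).
It also fails if it takes over 48 s, if anything falls off the work surface, if the arm or the gripper's body presses on something with over 40 N, if the wrist force passes 120 N, or if a joint passes its speed limit or range.

## Working session

There is one attempt and no reset: what is moved stays moved. The work goes in short steps, Python scripts to look and compute and a tool call to move; the robot and the scene stay as the last step left them, time stands still between calls to the robot, and variables do not carry over. Pictures are saved under pics/ and viewed, and the job is handed in when it is done.

Besides the shell and the picture viewer there is one more tool, called after "Emit:" by a JSON object that holds its "op" and its "data". move_arm: Moves the arm, as the interface text tells. Its arguments: {"type":"object","properties":{"series":{"type":"array"},"force":{"type":"number"}},"required":["series"]}

```bash
mkdir -p pics; ls; python3 - <<'E'
from plant import *
import cv2
print(read_state())
for n in("scene","top"):
    im=camera(n);cv2.imwrite(f"pics/{n}0.png",im)
    print(n,camera_model(n))
    for q in ("wheel_center","carabiner_center","tin_center","nozzle_center","button_wheel"):
        print(q,[(d['p'],d['point']) for d in spot_point(n,q)][:6])
print(camera_model("wrist"))
print(read_state()['time'])
E
```

```text
pics
{'time': 0.0, 'joint_pos': array([-1.31619496e+00,  2.17772007e-01,  1.61492271e+00, -4.84686682e-06,
        1.31129070e+00, -1.12236752e-01]), 'joint_velocities': array([-0.00070353,  0.00080187, -0.00054766,  0.0009596 , -0.00138805,
       -0.00037574]), 'tau': array([-1.92201798e-03, -3.96845233e+01, -3.03855157e+01, -3.06558341e-04,
        9.56712349e-03, -3.15700191e-06]), 'position': array([ 0.22395891, -0.58262904,  0.22996316]), 'eef_rot': array([-0.69518326, -0.12981491,  0.69530689, -0.12812749]), 'ft_force': array([0.0650943 , 0.91426526, 0.01626263]), 'moment': array([ 0.02685273, -0.02631587, -0.04182375]), 'gripper_width': 0.08537965706911921}
scene {'fx': 563.0765946419584, 'fy': 563.0765946419584, 'cx': 337.2886938979127, 'cy': 233.9007350752825, 'D': array([-0.04628038,  0.        ,  0.        ,  0.        ,  0.        ]), 'world_from_camera': array([[-0.42602285,  0.61795849, -0.66078123,  1.18994955],
       [ 0.90467624,  0.29751119, -0.30503769,  0.30679153],
       [ 0.00808918, -0.7277461 , -0.68579893,  0.79299846],
       [ 0.        ,  0.        ,  0
[... 895 characters left out ...]
 192.1])]
nozzle_center [(0.79, [466.7, 226.8]), (0.6, [410.9, 127.5])]
button_wheel [(0.86, [384.4, 362.7]), (0.85, [279.5, 260.4]), (0.79, [199.6, 390.9])]
{'fx': 378.49531385912434, 'fy': 378.49531385912434, 'cx': 319.0443058741277, 'cy': 240.76796270148935, 'D': array([-0.07482272,  0.        ,  0.        ,  0.        ,  0.        ]), 'T_tool_cam': array([[ 3.33333453e-04, -3.27040610e-01,  9.45010227e-01,
        -1.43377093e-01],
       [ 9.99999830e-01,  5.61063675e-04, -1.58562083e-04,
        -5.20718409e-04],
       [-4.78354670e-04,  9.45010119e-01,  3.27040741e-01,
        -8.48706312e-02],
       [ 0.00000000e+00,  0.00000000e+00,  0.00000000e+00,
         1.00000000e+00]])}
0.6
```

View pics/scene0.png

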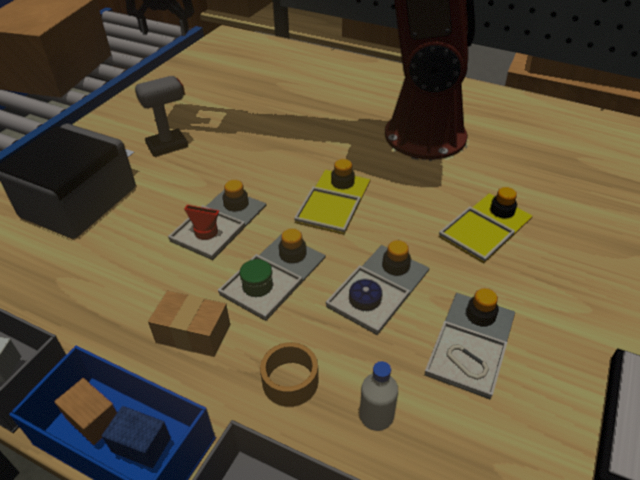

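View pics/top0.png

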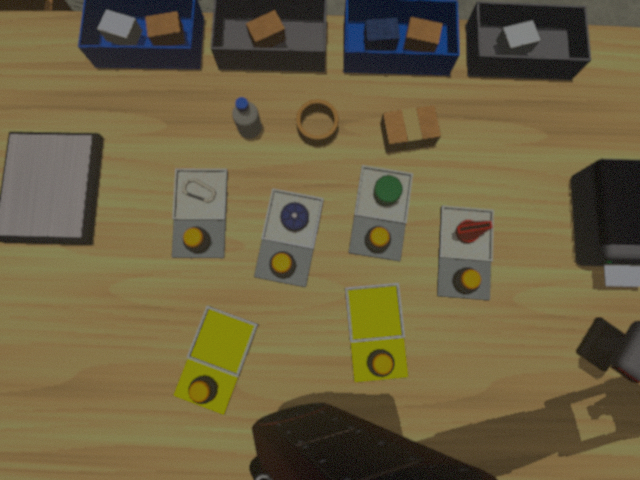

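The pictures show four grey bays. In the top view their buttons are at (193,238) with the carabiner, (282,264) with the navy wheel, (378,238) with the green tin and (470,280) with the red nozzle. The two yellow empty bays, with buttons at (202,390) and (381,363), are look-alikes to leave alone. Next I measure the button positions and make the confirming crop.

```bash
cat > h.py <<'E'
from plant import *
import cv2, numpy as np
from scipy.spatial.transform import Rotation as R
def ray(m,p,T=None):
    K=np.array([[m['fx'],0,m['cx']],[0,m['fy'],m['cy']],[0,0,1]])
    u=cv2.undistortPoints(np.array([[p]],float),K,m['D'])[0,0]
    T=m['world_from_camera'] if T is None else T
    return T[:3,3],T[:3,:3]@np.array([u[0],u[1],1])
def onplane(m,p,z,T=None):
    o,d=ray(m,p,T); return o+d*(z-o[2])/d[2]
def proj(m,X,T=None):
    K=np.array([[m['fx'],0,m['cx']],[0,m['fy'],m['cy']],[0,0,1]])
    T=m['world_from_camera'] if T is None else T
    Ti=np.linalg.inv(T); 
    return cv2.projectPoints(np.atleast_2d(X).astype(float),cv2.Rodrigues(Ti[:3,:3])[0],Ti[:3,3],K,m['D'])[0][:,0]
E
python3 - <<'E'
from h import *
for n in("scene","top"):
    m=camera_model(n); camera(n)
    for q in ("button_wheel","button_carabiner","button_tin","button_nozzle"):
        print(n,q)
        for d in spot_point(n,q): print('  ',d['p'],d['point'],onplane(m,d['point'],.062)[:2].round(4))
    im=cv2.imread(f"pics/{n}0.png"); h=cv2.cvtColor(im,cv2.COLOR_BGR2HSV)
    mk=cv2.inRange(h,(14,190,130),(24,255,255))
    k,l,s,c=cv2.connectedComponentsWithStats(mk)
    for i in range(1,k):
        if s[i,4]>60: print(s[i],c[i].round(1),onplane(m,c[i],.062)[:2].round(4))
im=cv2.imread("pics/top0.png")
cv2.imwrite("pics/crop.png",cv2.resize(im[155:310,160:500],None,fx=2.3,fy=2.3,interpolation=cv2.INTER_CUBIC))
E
```

```text
scene button_wheel
   0.95 [395.9, 244.0] [0.4631 0.0916]
   0.77 [343.8, 163.3] [ 0.2759 -0.1014]
   0.69 [506.6, 193.2] [0.2227 0.2449]
   0.22 [218.0, 223.5] [ 0.559  -0.2383]
scene button_carabiner
   0.6 [205.7, 222.9] [ 0.5679 -0.2607]
   0.55 [487.6, 291.4] [0.5039 0.2758]
scene button_tin
   0.94 [291.7, 231.3] [ 0.5167 -0.0995]
scene button_nozzle
   0.51 [233.0, 186.8] [ 0.4505 -0.2743]
[335 159  16  10 121] [342.6 163.6] [ 0.2781 -0.1033]
[225 180  17  11 141] [233.2 185.1] [ 0.4455 -0.2771]
[499 187  17  11 143] [506.9 192.2] [0.2189 0.2448]
[282 229  19  13 184] [291.2 234.9] [ 0.5258 -0.0957]
[389 241  19  13 200] [397.8 246.9] [0.4688 0.0976]
[476 289  21  16 260] [486.  296.2] [0.5157 0.2761]
top button_wheel
   0.85 [278.8, 261.9] [0.466 0.101]
   0.78 [382.3, 363.8] [ 0.2755 -0.1036]
   0.7 [198.8, 392.0] [0.2145 0.2429]
top button_carabiner
   0.76 [194.0, 235.2] [0.5148 0.2714]
top button_tin
   0.86 [378.1, 236.9] [ 0.521  -0.0939]
top button_nozzle
   0.68 [314.3, 120.1] [0.7629 0.0393]
   0.54 [477.8, 276.7] [ 0.4466 -0.2912]
[184 229  17  16  94] [191.7 235.8] [0.5134 0.2758]
[463 271  17  17 101] [472.1 278. ] [ 0.4437 -0.2798]
```

View pics/crop.png

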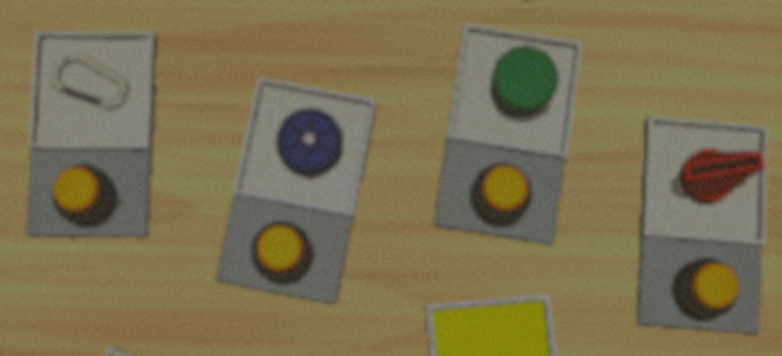

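```bash
python3 - <<'E'
from h import *
t=camera_model("top"); s=camera_model("scene")
for n,p in dict(wheel=(281.7,262.4),carab=(193.5,237.6),tin=(380,236.3)).items(): print(n,onplane(t,p,.062).round(4))
print("scanner base",onplane(s,(167,145),0).round(3), onplane(t,(598,345),0.01).round(3))
# scanner head: triangulate
o1,d1=ray(s,(160,90)); o2,d2=ray(t,(632,350))
k=np.linalg.lstsq(np.c_[d1,-d2],o2-o1,rcond=None)[0]; print(o1+k[0]*d1,o2+k[1]*d2)
st=read_state(); print(st['time'],st['position'],R.from_quat(st['eef_rot']).as_matrix().round(3))
im=camera("wrist"); cv2.imwrite("pics/wrist0.png",im)
a=cv2.imread("pics/scene0.png")[0:180,80:320]; cv2.imwrite("pics/crop2.png",cv2.resize(a,None,fx=3,fy=3))
E
```

```text
wheel [0.4652 0.0953 0.062 ]
carab [0.51   0.2721 0.062 ]
tin [ 0.5223 -0.0977  0.062 ]
scanner base [ 0.319 -0.562  0.   ] [ 0.317 -0.554  0.01 ]
[ 0.31589332 -0.54680125  0.15358358] [ 0.31234634 -0.54026404  0.14970527]
1.1 [ 0.22416856 -0.58343381  0.23132043] [[-0.     0.359 -0.933]
 [-0.    -0.933 -0.359]
 [-1.     0.     0.   ]]
```

View pics/wrist0.png

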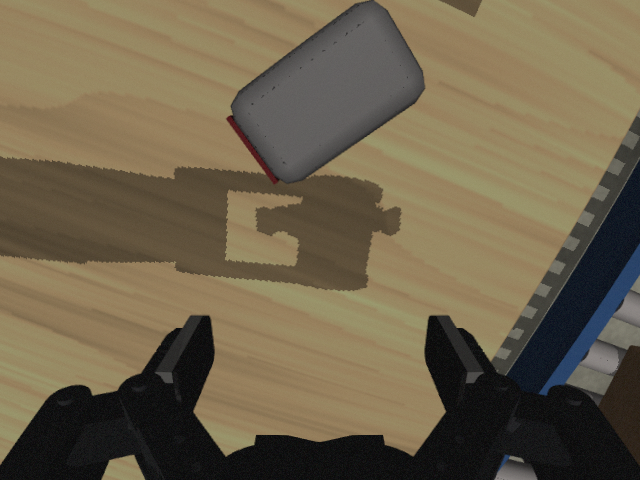

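View pics/crop2.png

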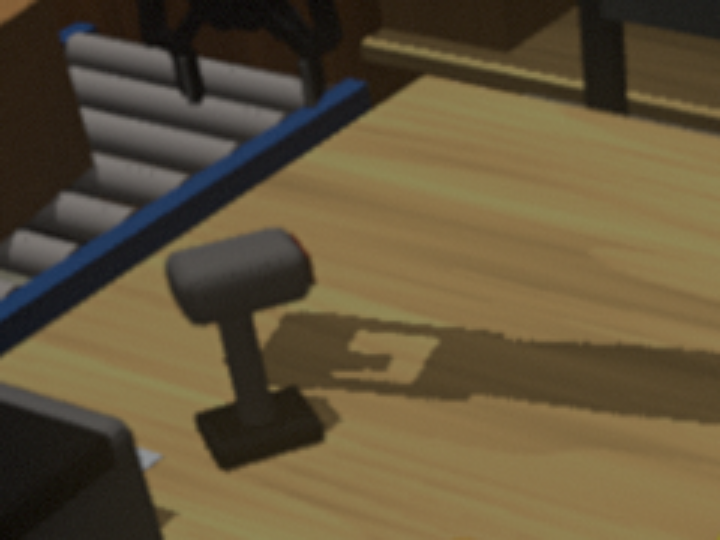

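Emit:
{"op": "move_arm", "data": {"series": [{"travel": [0.05, -0.0456, -0.039], "delta_rot": [0, 0, 0], "jaw": 255}, {"travel": [0.05, -0.0912, -0.078], "delta_rot": [0, 0, 0], "jaw": 255}, {"travel": [0.05, -0.137, -0.117], "delta_rot": [0, 0, 0], "jaw": 255}, {"travel": [0.05, -0.182, -0.156], "delta_rot": [0, 0, 0], "jaw": 255}, {"travel": [0.05, -0.228, -0.195], "delta_rot": [0, 0, 0], "jaw": 255}, {"travel": [0.05, -0.274, -0.234], "delta_rot": [0, 0, 0], "jaw": 255}, {"travel": [0.05, -0.319, -0.273], "delta_rot": [0, 0, 0], "jaw": 255}, {"travel": [0.05, -0.365, -0.313], "delta_rot": [0, 0, 0], "jaw": 255}, {"travel": [0.05, -0.41, -0.352], "delta_rot": [0, 0, 0], "jaw": 255}, {"travel": [0.05, -0.456, -0.391], "delta_rot": [0, 0, 0], "jaw": 255}, {"travel": [0.05, -0.502, -0.43], "delta_rot": [0, 0, 0], "jaw": 255}, {"travel": [0.05, -0.5475, -0.469], "delta_rot": [0, 0, 0], "jaw": 255}]}}

```text
time: 2.65
position: [0.4663, 0.0979, 0.1818]
eef_rot: [0.696, 0.129, -0.695, 0.129]
ft_force: [0.4, -1.0, -0.0]
gripper_width: -0.0005
```

```bash
cat > look.py <<'E'
import sys
from h import *
st=read_state(); im=camera("wrist"); m=camera_model("wrist")
T=np.eye(4);T[:3,:3]=R.from_quat(st['eef_rot']).as_matrix();T[:3,3]=st['position']
T=T@m['T_tool_cam']
print(st['time'],st['position'].round(4),st['ft_force'].round(2)); print(R.from_quat(st['eef_rot']).as_matrix().round(3))
for d in spot_point("wrist",sys.argv[1]): print(d['p'],d['point'],onplane(m,d['point'],float(sys.argv[3]) if len(sys.argv)>3 else .062,T).round(4))
for n,X in dict(wheel=(.4655,.0965,.062),carab=(.511,.273,.062),tin=(.521,-.096,.062)).items():
    Xc=np.linalg.inv(T)@np.r_[X,1]
    if Xc[2]>0.03:
        p=proj(m,X,T)[0]; print(n,p.round(1)); 
        if 0<=p[0]<640 and 0<=p[1]<480: cv2.circle(im,tuple(int(v) for v in p),4,(255,0,255),1)
cv2.imwrite(sys.argv[2],im)
E
python3 look.py button_wheel pics/w1.png
```

```text
2.65 [0.4663 0.0979 0.1818] [ 0.36 -0.99 -0.  ]
[[ 0.002  0.359 -0.933]
 [-0.    -0.933 -0.359]
 [-1.     0.001 -0.001]]
0.82 [319.1, 229.5] [0.4686 0.0993 0.062 ]
0.79 [73.4, 417.3] [0.2148 0.2479 0.062 ]
wheel [321.1 234.6]
carab [99.2 84.1]
tin [578.1 256.1]
```

View pics/w1.png

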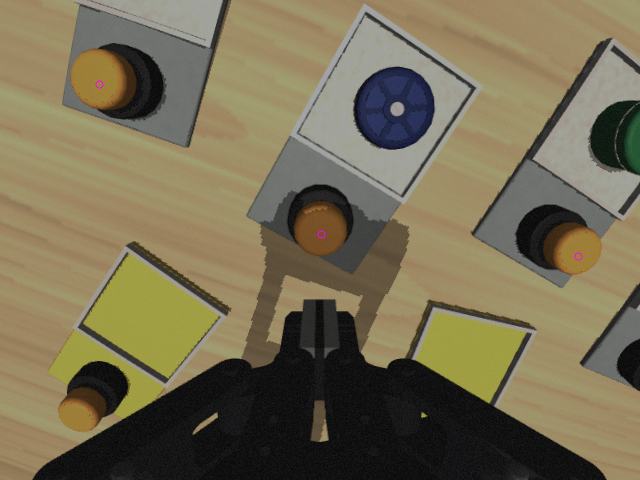

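The wrist view confirms the target: the navy wheel is at (395,108) and its button at (321,232), directly under the fingertips. I press it now.

Emit:
{"op": "move_arm", "data": {"series": [{"travel": [0.05, 0, 0], "delta_rot": [0, 0, 0], "jaw": 255}, {"travel": [0.1, 0, 0], "delta_rot": [0, 0, 0], "jaw": 255}, {"travel": [0.115, 0, 0], "delta_rot": [0, 0, 0], "jaw": 255}, {"travel": [0.12, 0, 0], "delta_rot": [0, 0, 0], "jaw": 255}, {"travel": [0.125, 0, 0], "delta_rot": [0, 0, 0], "jaw": 255}, {"travel": [0.13, 0, 0], "delta_rot": [0, 0, 0], "jaw": 255}, {"travel": [0.134, 0, 0], "delta_rot": [0, 0, 0], "jaw": 255}, {"travel": [0.136, 0, 0], "delta_rot": [0, 0, 0], "jaw": 255}, {"travel": [0.136, 0, 0], "delta_rot": [0, 0, 0], "jaw": 255}, {"travel": [0.136, 0, 0], "delta_rot": [0, 0, 0], "jaw": 255}]}}

```text
time: 4.0
position: [0.4671, 0.0958, 0.0461]
eef_rot: [0.696, 0.129, -0.694, 0.129]
ft_force: [2.2, -2.6, 4.2]
gripper_width: -0.0003
```

Emit:
{"op": "move_arm", "data": {"series": [{"travel": [-0.01, 0, 0], "delta_rot": [0, 0, 0], "jaw": 255}, {"travel": [-0.05, 0, 0], "delta_rot": [0, 0, 0], "jaw": 255}, {"travel": [-0.1, 0, 0], "delta_rot": [0, 0, 0], "jaw": 255}, {"travel": [-0.136, 0, 0], "delta_rot": [0, 0, 0], "jaw": 255}, {"travel": [-0.136, 0, 0], "delta_rot": [0, 0, 0], "jaw": 255}]}}

```text
time: 4.62
position: [0.467, 0.0964, 0.1844]
eef_rot: [0.697, 0.129, -0.693, 0.129]
ft_force: [0.8, -0.6, -0.1]
gripper_width: 0.0001
```

```bash
python3 look.py button_wheel pics/w2.png 0.054
```

```text
4.625 [0.467  0.0964 0.1844] [ 0.75 -0.62 -0.14]
[[ 0.005  0.359 -0.933]
 [ 0.001 -0.933 -0.359]
 [-1.     0.001 -0.005]]
0.92 [313.5, 228.4] [0.4659 0.101  0.054 ]
0.68 [74.9, 417.2] [0.2043 0.2497 0.054 ]
wheel [318.9 234.2]
carab [99.4 85.4]
tin [574.  255.5]
```

View pics/w2.png

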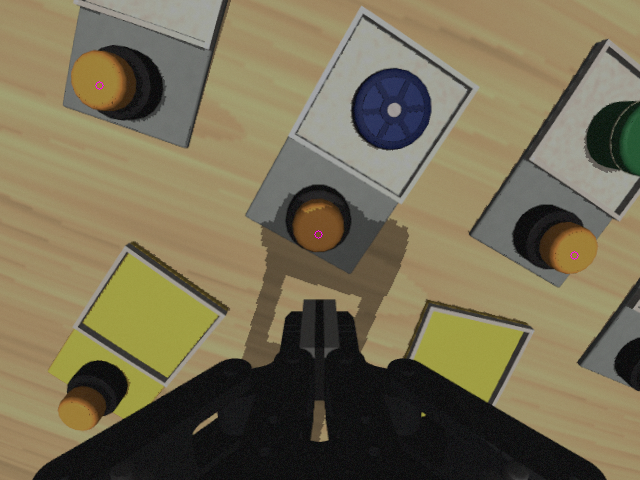

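The wheel's button now sits lower: its rim rose from about row 255 to 250, its shade is lower in the housing, and the press force of 4.2 N fits the latched soft top. The wheel itself did not move. Next is the carabiner bay, with its button at (100,80) in this picture.

Emit:
{"op": "move_arm", "data": {"series": [{"travel": [0, -0.04, -0.029], "delta_rot": [0, 0, 0], "jaw": 255}, {"travel": [0, -0.08, -0.058], "delta_rot": [0, 0, 0], "jaw": 255}, {"travel": [0, -0.12, -0.087], "delta_rot": [0, 0, 0], "jaw": 255}, {"travel": [0, -0.149, -0.108], "delta_rot": [0, 0, 0], "jaw": 255}, {"travel": [0, -0.149, -0.108], "delta_rot": [0, 0, 0], "jaw": 255}]}}

```text
time: 5.35
position: [0.5112, 0.2752, 0.1783]
eef_rot: [-0.693, -0.13, 0.697, -0.13]
ft_force: [0.0, -1.3, 0.6]
gripper_width: -0.0002
```

```bash
python3 look.py button_carabiner pics/w3.png
```

```text
5.35 [0.5112 0.2752 0.1783] [ 0.   -1.28  0.62]
[[-0.005  0.361 -0.932]
 [-0.001 -0.932 -0.361]
 [-1.    -0.001  0.005]]
0.68 [316.8, 231.7] [0.5115 0.2778 0.062 ]
wheel [499.4 355.5]
carab [322.7 234.7]
tin [697.7 362.8]
```

View pics/w3.png

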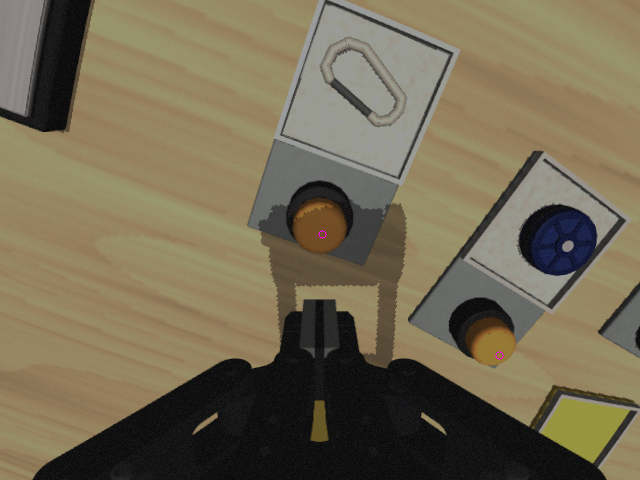

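The picture shows the carabiner at (363,82) and its button at (319,228), just ahead of the fingertips. I press this one next.

Emit:
{"op": "move_arm", "data": {"series": [{"travel": [0.05, 0, -0.003], "delta_rot": [0, 0, 0], "jaw": 255}, {"travel": [0.1, 0, -0.003], "delta_rot": [0, 0, 0], "jaw": 255}, {"travel": [0.113, 0, -0.003], "delta_rot": [0, 0, 0], "jaw": 255}, {"travel": [0.118, 0, -0.003], "delta_rot": [0, 0, 0], "jaw": 255}, {"travel": [0.123, 0, -0.003], "delta_rot": [0, 0, 0], "jaw": 255}, {"travel": [0.128, 0, -0.003], "delta_rot": [0, 0, 0], "jaw": 255}, {"travel": [0.132, 0, -0.003], "delta_rot": [0, 0, 0], "jaw": 255}, {"travel": [0.134, 0, -0.003], "delta_rot": [0, 0, 0], "jaw": 255}, {"travel": [0.134, 0, -0.003], "delta_rot": [0, 0, 0], "jaw": 255}, {"travel": [0.134, 0, -0.003], "delta_rot": [0, 0, 0], "jaw": 255}]}}

```text
time: 6.7
position: [0.5169, 0.2752, 0.048]
eef_rot: [0.696, 0.129, -0.694, 0.129]
ft_force: [2.2, -0.1, 3.7]
gripper_width: -0.0001
```

Emit:
{"op": "move_arm", "data": {"series": [{"travel": [0.002, 0, 0], "delta_rot": [0, 0, 0], "jaw": 255}, {"travel": [0.003, 0, 0], "delta_rot": [0, 0, 0], "jaw": 255}, {"travel": [0.003, 0, 0], "delta_rot": [0, 0, 0], "jaw": 255}, {"travel": [-0.01, 0, 0], "delta_rot": [0, 0, 0], "jaw": 255}, {"travel": [-0.05, 0, 0], "delta_rot": [0, 0, 0], "jaw": 255}, {"travel": [-0.1, 0, 0], "delta_rot": [0, 0, 0], "jaw": 255}, {"travel": [-0.134, 0, 0], "delta_rot": [0, 0, 0], "jaw": 255}, {"travel": [-0.134, 0, 0], "delta_rot": [0, 0, 0], "jaw": 255}, {"travel": [-0.134, 0, 0], "delta_rot": [0, 0, 0], "jaw": 255}]}}

```text
time: 7.82
position: [0.5136, 0.2742, 0.1794]
eef_rot: [-0.693, -0.129, 0.697, -0.129]
ft_force: [0.1, -0.3, -0.3]
gripper_width: -0.0002
```

```bash
python3 look.py button_carabiner pics/w4.png 0.054
```

```text
7.825 [0.5136 0.2742 0.1794] [ 0.15 -0.29 -0.26]
[[-0.005  0.359 -0.933]
 [-0.001 -0.933 -0.359]
 [-1.    -0.     0.005]]
0.82 [316.2, 228.4] [0.5135 0.277  0.054 ]
wheel [496.7 356.3]
carab [320.1 236.7]
tin [695. 363.]
```

View pics/w4.png

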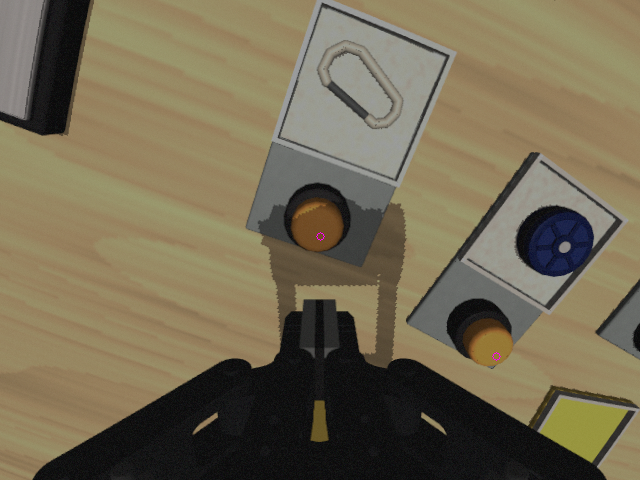

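The carabiner's button is down too: it is lower in its housing, about 5 px shorter relative to the bay, and the carabiner is unmoved at (361,85). Now to the tin bay.

Emit:
{"op": "move_arm", "data": {"series": [{"travel": [0, 0.05, 0.018], "delta_rot": [0, 0, 0], "jaw": 255}, {"travel": [0, 0.1, 0.035], "delta_rot": [0, 0, 0], "jaw": 255}, {"travel": [0, 0.15, 0.053], "delta_rot": [0, 0, 0], "jaw": 255}, {"travel": [0, 0.2, 0.071], "delta_rot": [0, 0, 0], "jaw": 255}, {"travel": [0, 0.25, 0.088], "delta_rot": [0, 0, 0], "jaw": 255}, {"travel": [0, 0.3, 0.106], "delta_rot": [0, 0, 0], "jaw": 255}, {"travel": [0, 0.348, 0.123], "delta_rot": [0, 0, 0], "jaw": 255}, {"travel": [0, 0.348, 0.123], "delta_rot": [0, 0, 0], "jaw": 255}]}}

```text
time: 8.93
position: [0.5245, -0.097, 0.1795]
eef_rot: [-0.694, -0.128, 0.697, -0.127]
ft_force: [-0.1, 1.1, -0.5]
gripper_width: -0.0
```

```bash
python3 look.py button_tin pics/w5.png
```

```text
8.925 [ 0.5245 -0.097   0.1795] [-0.13  1.15 -0.48]
[[-0.004  0.354 -0.935]
 [ 0.001 -0.935 -0.354]
 [-1.    -0.002  0.003]]
0.77 [314.4, 234.8] [ 0.5219 -0.0936  0.062 ]
wheel [ 49.1 216.3]
carab [-139.8   86.7]
tin [317.1 237.1]
```

View pics/w5.png

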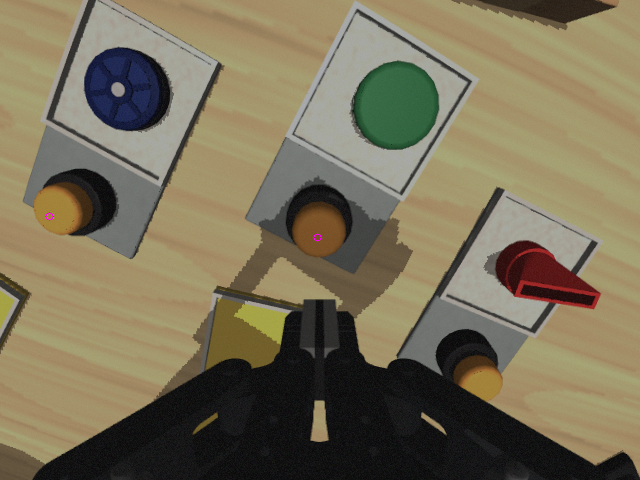

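The green tin is at (397,105) and its button at (319,231), under the fingertips. The nozzle's bay is well to the right. I press the tin's button.

Emit:
{"op": "move_arm", "data": {"series": [{"travel": [0.05, 0, 0], "delta_rot": [0, 0, 0], "jaw": 255}, {"travel": [0.1, 0, 0], "delta_rot": [0, 0, 0], "jaw": 255}, {"travel": [0.113, 0, 0], "delta_rot": [0, 0, 0], "jaw": 255}, {"travel": [0.118, 0, 0], "delta_rot": [0, 0, 0], "jaw": 255}, {"travel": [0.123, 0, 0], "delta_rot": [0, 0, 0], "jaw": 255}, {"travel": [0.128, 0, 0], "delta_rot": [0, 0, 0], "jaw": 255}, {"travel": [0.132, 0, 0], "delta_rot": [0, 0, 0], "jaw": 255}, {"travel": [0.135, 0, 0], "delta_rot": [0, 0, 0], "jaw": 255}, {"travel": [0.135, 0, 0], "delta_rot": [0, 0, 0], "jaw": 255}, {"travel": [0.135, 0, 0], "delta_rot": [0, 0, 0], "jaw": 255}]}}

```text
time: 10.28
position: [0.527, -0.0946, 0.0471]
eef_rot: [0.696, 0.128, -0.694, 0.129]
ft_force: [2.4, 0.3, 5.0]
gripper_width: 0.0001
```

Emit:
{"op": "move_arm", "data": {"series": [{"travel": [0.002, 0, 0], "delta_rot": [0, 0, 0], "jaw": 255}, {"travel": [0.002, 0, 0], "delta_rot": [0, 0, 0], "jaw": 255}, {"travel": [-0.01, 0, 0], "delta_rot": [0, 0, 0], "jaw": 255}, {"travel": [-0.05, 0, 0], "delta_rot": [0, 0, 0], "jaw": 255}, {"travel": [-0.1, 0, 0], "delta_rot": [0, 0, 0], "jaw": 255}, {"travel": [-0.135, 0, 0], "delta_rot": [0, 0, 0], "jaw": 255}, {"travel": [-0.135, 0, 0], "delta_rot": [0, 0, 0], "jaw": 255}, {"travel": [-0.135, 0, 0], "delta_rot": [0, 0, 0], "jaw": 255}]}}

```text
time: 11.28
position: [0.5237, -0.0938, 0.1796]
eef_rot: [-0.694, -0.13, 0.697, -0.128]
ft_force: [-0.5, 0.2, -0.3]
gripper_width: -0.0
```

```bash
python3 look.py button_tin pics/w6.png 0.054; python3 -c "
from h import *
a=camera('scene');cv2.imwrite('pics/scene1.png',a);b=cv2.imread('pics/scene0.png')
c=lambda i:cv2.resize(i[145:440,150:550],None,fx=1,fy=1)
cv2.imwrite('pics/cmp.png',np.hstack([c(b),c(a)]))"
```

```text
11.275 [ 0.5237 -0.0938  0.1796] [-0.55  0.2  -0.3 ]
[[-0.005  0.359 -0.933]
 [ 0.001 -0.933 -0.359]
 [-1.    -0.003  0.004]]
0.76 [321.3, 228.8] [ 0.5246 -0.0943  0.054 ]
0.55 [117.8, 132.2] [0.5398 0.0649 0.054 ]
wheel [ 53.3 215.2]
carab [-136.6   84. ]
tin [321.7 237.4]
```

View pics/w6.png

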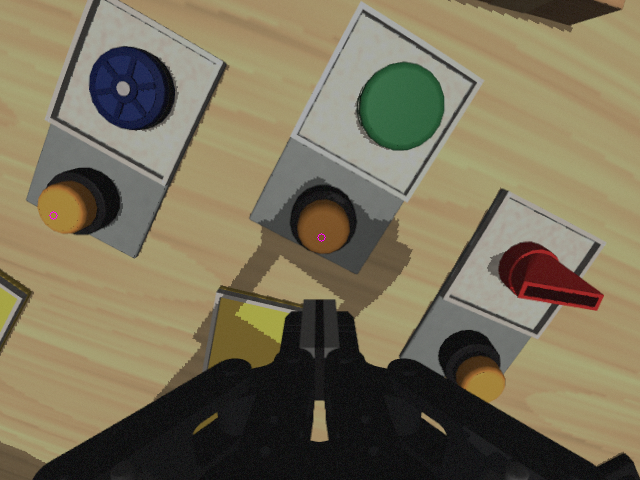

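View pics/cmp.png

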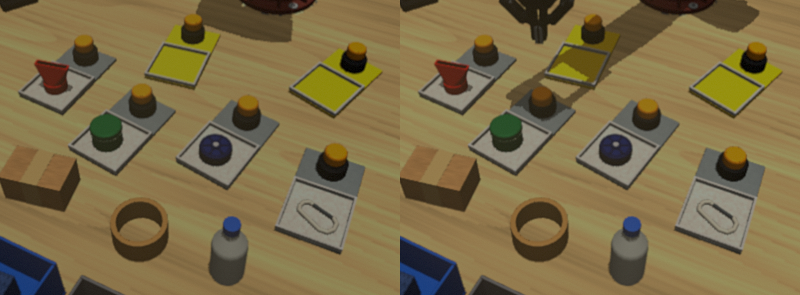

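```bash
python3 -c "
import cv2,numpy as np
a=cv2.imread('pics/scene0.png');b=cv2.imread('pics/scene1.png')
r=[]
for x,y in((397,255),(486,305),(292,243),(234,195)):
    r.append(np.vstack([cv2.convertScaleAbs(cv2.resize(i[y-30:y+30,x-25:x+25],None,fx=4,fy=4),alpha=1.6) for i in(a,b)]))
cv2.imwrite('pics/cmp2.png',np.hstack(r))"
```

```text
(no output)
```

View pics/cmp2.png

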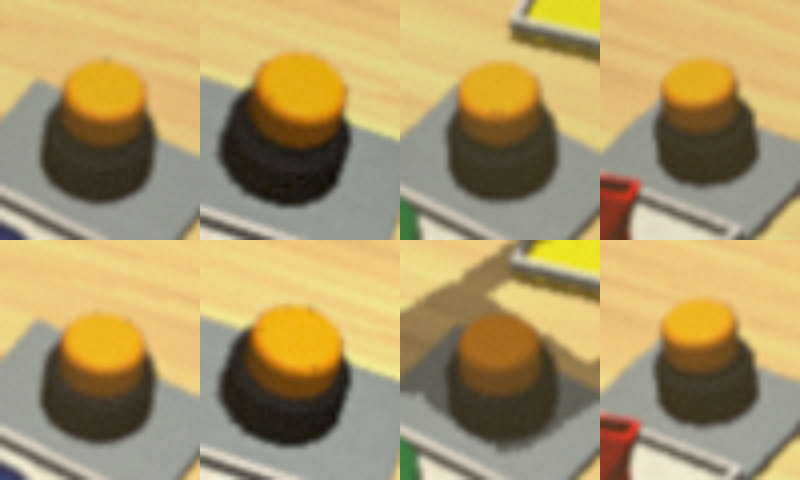

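The before/after crops show the wheel, carabiner and tin buttons clearly lower, each top about 13 px down in the 4x crop. The nozzle's button is unchanged. The arm is clear at z = 0.18, so I hand in.

```bash
python3 -c "
from plant import *
print(finish_job()); s=read_state(); print(s['time'],s['ft_force'])"
```

```text
the job is handed in; nothing more can be done
None
the job is handed in; nothing more can be done
```

I pressed the amber buttons of the wheel's, then the carabiner's, then the tin's bay with the closed fingertips, and handed the job in at about 11.4 s of the 48 s. The readings while holding each button down were about 4.2, 3.7 and 5.0 N.

- **Buttons:** Enlarged before/after pictures from the scene camera show those three buttons sitting lower and the nozzle's button still up.
- **Other items:** By eye in the same pictures, the goods, tape, carton and bottle had not moved.
- **Arm:** It ended clear of everything, with the fingertips at z = 0.18 m.

No check failed or disagreed. The tin's button was in the arm's shadow in the last pictures, but its top was still visibly lower. The latch values can't be read directly, so they were judged only from the pictures and the press forces.

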